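# Shoe-cream jars to the display rack in reverse order

## Task

Move the four shoe-cream jars from the bench rack (the one with coloured stall fronts) to the empty white display rack, reversing their order: seen from the robot, the leftmost jar goes into the rightmost compartment, the second from the left into the second from the right, and so on. Keep every jar upright on the way, and leave each one standing on the floor of its compartment.

Things in the scene. Friction and masses are not known exactly. Their poses are not given: they have to be found in the camera images.
- jar_red: Loose shoe-cream jar, white, with a red screw lid and a red band: upright round, 43 mm across at the lid (41 mm at the body), 56 mm tall (lid is the top 18 mm), 0.1 to 0.16 kg, rigid. At the start it stands upright in the stall of its own colour in the bench rack. Origin: centre of its underside; z up; its yaw means nothing.
- jar_blue: Loose shoe-cream jar, white, with a blue screw lid and a blue band: upright round, 43 mm across at the lid (41 mm at the body), 56 mm tall (lid is the top 18 mm), 0.1 to 0.16 kg, rigid. At the start it stands upright in the stall of its own colour in the bench rack. Origin: centre of its underside; z up; its yaw means nothing.
- jar_yellow: Loose shoe-cream jar, white, with a yellow screw lid and a yellow band: upright round, 43 mm across at the lid (41 mm at the body), 56 mm tall (lid is the top 18 mm), 0.1 to 0.16 kg, rigid. At the start it stands upright in the stall of its own colour in the bench rack. Origin: centre of its underside; z up; its yaw means nothing.
- jar_black: Loose shoe-cream jar, white, with a black screw lid and a black band: upright round, 43 mm across at the lid (41 mm at the body), 56 mm tall (lid is the top 18 mm), 0.1 to 0.16 kg, rigid. At the start it stands upright in the stall of its own colour in the bench rack. Origin: centre of its underside; z up; its yaw means nothing.
- stall_red: Fixed wooden stall of the bench rack with a red front edge; the red-lidded jar starts here, and the stall stays to mark that place. 76 mm (x) by 66 mm (y); floor 8 mm thick, front and back edges 18 mm tall, no sides. Origin: centre of its underside, 6 mm above the table (so the jar's underside is at 14 mm); x front to back, y to the left along the rack. Order shuffled.
- stall_blue: Fixed wooden stall of the bench rack with a blue front edge; the blue-lidded jar starts here, and the stall stays to mark that place. 76 mm (x) by 66 mm (y); floor 8 mm thick, front and back edges 18 mm tall, no sides. Origin: centre of its underside, 6 mm above the table (so the jar's underside is at 14 mm); x front to back, y to the left along the rack. Order shuffled.
- stall_yellow: Fixed wooden stall of the bench rack with a yellow front edge; the yellow-lidded jar starts here, and the stall stays to mark that place. 76 mm (x) by 66 mm (y); floor 8 mm thick, front and back edges 18 mm tall, no sides. Origin: centre of its underside, 6 mm above the table (so the jar's underside is at 14 mm); x front to back, y to the left along the rack. Order shuffled.
- stall_black: Fixed wooden stall of the bench rack with a black front edge; the black-lidded jar starts here, and the stall stays to mark that place. 76 mm (x) by 66 mm (y); floor 8 mm thick, front and back edges 18 mm tall, no sides. Origin: centre of its underside, 6 mm above the table (so the jar's underside is at 14 mm); x front to back, y to the left along the rack. Order shuffled.
- bench_rack: Fixed dark-wood rack with the four coloured stalls in a row along its y, 296 mm long, 76 mm deep; a ledge with a polish tin beyond its left end. Origin: centre of the row, on the table; x away from the robot, y to the robot's left, within 0.15 rad of world axes. Stall centres at y = +105, +35, -35, -105 mm. Either rack may be the nearer.
- display_rack: Fixed white rack, aluminium edges: four empty compartments in a row along its y, each 64 x 64 mm inside, walls 6 mm; floor 8 mm, wall tops 18 mm above the table. A ledge with a shoe brush beyond its right end. Origin: centre of the row, on the table; axes as for the bench rack, within 0.15 rad of world. Centres at x = 0, y = +105, +35, -35, -105 mm.
Mind the look-alikes: they are no part of the job. Leave any pink or turquoise look-alike of the jar_blue alone.

How it is judged (in metres and radians):
At the end, for the whole second after the job is handed in: Each jar stands upright (within 0.1 rad), at rest, on the floor (within 5 mm) of the display compartment that mirrors its bench-rack stall (stall y = +105 mm -> compartment y = -105, +35 -> -35, and so on), its centre within 15 mm of the compartment's centre along each rack axis (((y of stall_red in the frame of bench_rack between 0.085 and 0.125 m and y of jar_red in the frame of display_rack between -0.12 and -0.09 m) or (y of stall_red in the frame of bench_rack between 0.015 and 0.055 m and y of jar_red in the frame of display_rack between -0.05 and -0.02 m) or (y of stall_red in the frame of bench_rack between -0.055 and -0.015 m and y of jar_red in the frame of display_rack between 0.02 and 0.05 m) or (y of stall_red in the frame of bench_rack between -0.125 and -0.085 m and y of jar_red in the frame of display_rack between 0.09 and 0.12 m)) and x of jar_red in the frame of display_rack between -0.015 and 0.015 m and z of jar_red in the frame of display_rack between 0.003 and 0.013 m and angle between each of jar_red, jar_blue, jar_yellow, jar_black's own z axis and vertical below 0.1 rad and linear speed of each of jar_red, jar_blue, jar_yellow, jar_black below 0.02 m/s and ((y of stall_blue in the frame of bench_rack between 0.085 and 0.125 m and y of jar_blue in the frame of display_rack between -0.12 and -0.09 m) or (y of stall_blue in the frame of bench_rack between 0.015 and 0.055 m and y of jar_blue in the frame of display_rack between -0.05 and -0.02 m) or (y of stall_blue in the frame of bench_rack between -0.055 and -0.015 m and y of jar_blue in the frame of display_rack between 0.02 and 0.05 m) or (y of stall_blue in the frame of bench_rack between -0.125 and -0.085 m and y of jar_blue in the frame of display_rack between 0.09 and 0.12 m)) and x of jar_blue in the frame of display_rack between -0.015 and 0.015 m and z of jar_blue in the frame of display_rack between 0.003 and 0.013 m and ((y of stall_yellow in the frame of bench_rack between 0.085 and 0.125 m and y of jar_yellow in the frame of display_rack between -0.12 and -0.09 m) or (y of stall_yellow in the frame of bench_rack between 0.015 and 0.055 m and y of jar_yellow in the frame of display_rack between -0.05 and -0.02 m) or (y of stall_yellow in the frame of bench_rack between -0.055 and -0.015 m and y of jar_yellow in the frame of display_rack between 0.02 and 0.05 m) or (y of stall_yellow in the frame of bench_rack between -0.125 and -0.085 m and y of jar_yellow in the frame of display_rack between 0.09 and 0.12 m)) and x of jar_yellow in the frame of display_rack between -0.015 and 0.015 m and z of jar_yellow in the frame of display_rack between 0.003 and 0.013 m and ((y of stall_black in the frame of bench_rack between 0.085 and 0.125 m and y of jar_black in the frame of display_rack between -0.12 and -0.09 m) or (y of stall_black in the frame of bench_rack between 0.015 and 0.055 m and y of jar_black in the frame of display_rack between -0.05 and -0.02 m) or (y of stall_black in the frame of bench_rack between -0.055 and -0.015 m and y of jar_black in the frame of display_rack between 0.02 and 0.05 m) or (y of stall_black in the frame of bench_rack between -0.125 and -0.085 m and y of jar_black in the frame of display_rack between 0.09 and 0.12 m)) and x of jar_black in the frame of display_rack between -0.015 and 0.015 m and z of jar_black in the frame of display_rack between 0.003 and 0.013 m); the robot touches nothing.
It fails at once if a jar is tipped by more than 45 degrees (angle between any of jar_red, jar_blue, jar_yellow, jar_black's own z axis and vertical above 0.785 rad).
It also fails if it takes over 106 s, if anything falls off the work surface, if the arm or the gripper's body presses on something with over 40 N, if the wrist force passes 120 N, or if a joint passes its speed limit or range.

## Robot

A 6-joint arm with a two-finger parallel gripper is mounted at the origin on the work surface. World frame = base frame: x ahead of the robot, y to its left, z up, the work surface at z = 0. Lengths are in m, angles in degrees, forces in N, time in s.
With the tool pointing down it reaches from about 0.325 to 0.75 m from the base axis. Payload 7.6 kg.
Tool frame: the origin (TCP) lies midway between the tips of the shut fingers; the grasp point (between the pads) lies 19 mm behind it; z points along the fingers, y is the line along which they close (so a half turn about z gives the same grasp; the last joint's range is limited). The gripper opens to 85 mm and grips with 20 to 120 N. Pads are 22 mm wide; open, the fingers measure 114 mm over their backs; the gripper's body (76 mm by 85 mm) begins 54 mm behind the grasp point. The pads swing forward as they close: fully open they stand 13 mm farther back than shut.
Start: joints at [70.915, 2.991, 80.254, -0, 96.75, -4.028], TCP at [0.136, 0.507, 0.231] pointing down, gripper open.
Joint ranges: [-166.34, 166.34], [-52.06, 124.39], [6.96, 135.62], [-60.46, 240.46], [14.63, 156.25], [-167.68, 167.68]. Speed limits (degrees/s): [147.25, 147.25, 172.46, 180, 180, 180].

## Interface

Orientations are given as [roll, pitch, yaw] about the fixed x, y, z axes, in that order (R = Rz(yaw) Ry(pitch) Rx(roll)).
In Python, from cell import ctrl gives the robot as it stands.
- The arm moves only by the shell command python3 -m jog 'ROWS'. ROWS is JSON, a list of rows, each a list of 7 numbers: the closure, from -1 (fully open) to 1 (shut), then the shift along the tool's x, y, z in cm, then the turn, a rotation vector about the tool's x, y, z in degrees. A call has 1 to 12 rows; each row shifts and turns the commanded pose from where the row before left it, along the tool's axes as they then stand; what a row does not reach is not made up. A row lasts 1/10 s, in which the tool goes at most 50 mm and 8.59 degrees, less where a joint would pass 70% of its speed; a pose out of reach is approached as far as the arm can. A call is refused whole if a number of a shift passes 5 or a number of a turn 8.59, either way. A call with a gripper value outside its range is refused whole. The fingers move at their own pace and stop on an object; the grip force is fixed at half the most. Time passes only in rows, so rows that do not move let the fingers close. It gives the time, the measured TCP pose, the force, the opening and the grip force at its end, in the units of the state.
- ctrl.read_state(): the state, without advancing time (a new reading comes with each control period).
- ctrl.snapshot(name): name is "side" or "top" or "wrist"; returns the picture (480x640x3 uint8, red, green, blue); there is no depth.
- ctrl.camera_params(name): a dict with "camera_matrix" (3x3 intrinsics, pixels), "R" (3x3) and "t" (3): a world point X has camera coordinates R X + t. Camera axes: x right, y down, z forward; pixel columns grow to the right and rows downward; lengths in m; the calibration is good to about 2 mm. A picture is of the moment at which its call begins: read the wrist's pose just before it. camera_params takes no time and is no camera call; for the wrist camera it gives the pose at the moment of the call.
- ctrl.close_job(): hands the job in; it is judged then, once.
The state is a dict: "t": time; "joints": joint angles; "joint_vel": joint speeds; "joint_torque": joint torques, N m; "tool_pos": TCP position; "eef_rot": TCP orientation; "contact_force": force on the tool from outside, world axes, zero at the start; "moment": the same for the moment, N m; "gripper_width": finger opening in m; "finger_force": force on a finger pad.
Only numpy, scipy, OpenCV 4.12 (cv2) and the standard library are available. Lean on these libraries where they do the work, as an engineer would, in place of code of your own. Each camera call takes 0.05 s, during which the arm holds its last target. There are 200 camera calls.

## Working session

There is one attempt and no reset: what is moved stays moved. The work goes in short steps, Python scripts to look and compute and a shell command to move; the robot and the scene stay as the last step left them, time stands still between calls to the robot, and variables do not carry over. Pictures are saved under pics/ and viewed, at most 14 in all, crops included, and the job is handed in when it is done.

```bash
mkdir -p pics; python3 - <<'E'
from cell import ctrl
import cv2
print(ctrl.read_state())
for n in("top","side"):
    cv2.imwrite(f"pics/{n}0.png",ctrl.snapshot(n)[:,:,::-1]); print(n,ctrl.camera_params(n))
E
```

```text
{'t': 0.0, 'joints': array([ 7.09148870e+01,  3.02646366e+00,  8.03151080e+01,  1.10535854e-03,
        9.67479302e+01, -4.02694438e+00]), 'joint_vel': array([-0.00243678, -0.12100409, -0.01716609, -0.02198185,  0.02957712,
        0.04545779]), 'joint_torque': array([-2.29764533e-03, -3.81678987e+01, -3.60175931e+01, -1.40150660e-04,
        6.45500753e-03, -1.04163394e-05]), 'tool_pos': array([0.13625924, 0.5066941 , 0.23046091]), 'eef_rot': array([-1.79910796e+02, -7.38050803e-03,  1.64941955e+02]), 'contact_force': array([0.57592849, 0.12710386, 0.54324668]), 'moment': array([ 0.02588225,  0.04398869, -0.01088876]), 'finger_force': 0.0, 'gripper_width': 0.08558540793322157}
top {'camera_matrix': array([[578.19690445,   0.        , 320.41803046],
       [  0.        , 578.19690445, 245.46837179],
       [  0.        ,   0.        ,   1.        ]]), 'R': array([[ 0.09105645, -0.99584031, -0.00328701],
       [-0.97125076, -0.08807805, -0.2211656 ],
       [ 0.2199561 ,  0.02333107, -0.97523073]]), 't': array([-0.04361976,  0.51049709,  0.76655907])}
side {'camera_matrix': array([[455.04463652,   0.        , 320.85487354],
       [  0.        , 455.04463652, 237.3495847 ],
       [  0.        ,   0.        ,   1.        ]]), 'R': array([[ 0.99958262, -0.02273252,  0.01782728],
       [-0.00529439, -0.75079235, -0.66051709],
       [ 0.0283998 ,  0.66014702, -0.75059934]]), 't': array([-0.50413513,  0.01985528,  0.73828679])}
```

View pics/top0.png

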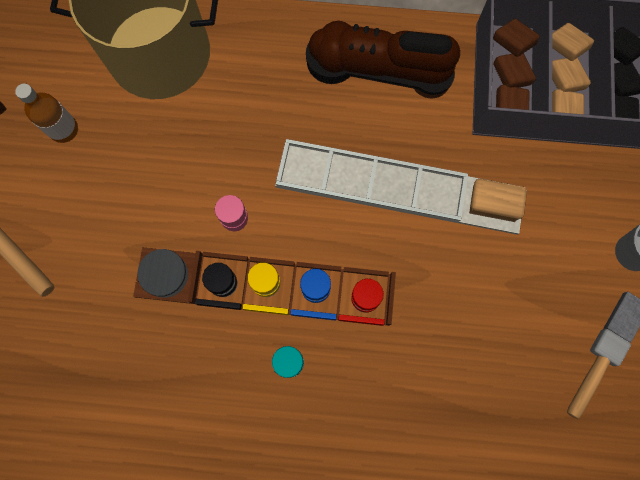

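View pics/side0.png

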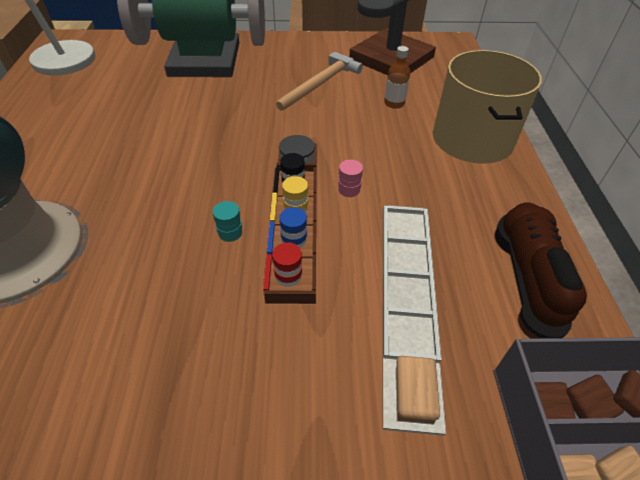

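Top view: bench rack is nearer, with black (218,279), yellow (263,278), blue (315,285) and red (367,294) from left to right. The display rack is farther, with compartments from (306,165) to (440,192). The look-alikes are pink (230,212) and turquoise (287,361). The side view agrees.

```bash
python3 - <<'E'
import cv2,numpy as np
t=cv2.imread("pics/top0.png"); s=cv2.imread("pics/side0.png")
a=cv2.resize(t[125:335,185:405],None,fx=3.5,fy=2.8,interpolation=cv2.INTER_CUBIC)
cv2.imwrite("pics/c1.png",a)
b=cv2.resize(s[130:370,255:455],None,fx=2.5,fy=2.5,interpolation=cv2.INTER_CUBIC); cv2.imwrite("pics/c2.png",b)
for c in [(218,274),(263,274),(315,281),(367,290)]:
    print([t[y,c[0]].tolist() for y in range(c[1]-16,c[1]+26,3)])
for c in [(292,163),(295,187),(293,220),(287,255)]:
    print([s[y,c[0]].tolist() for y in range(c[1]-12,c[1]+28,3)])
E
```

```text
[[25, 54, 91], [41, 83, 137], [28, 26, 26], [28, 22, 25], [29, 27, 26], [31, 30, 30], [29, 29, 27], [31, 28, 29], [32, 30, 32], [31, 31, 31], [31, 32, 30], [30, 29, 27], [60, 63, 64], [35, 83, 139]]
[[29, 53, 97], [22, 43, 80], [0, 177, 220], [0, 177, 221], [0, 179, 221], [0, 179, 222], [0, 181, 223], [0, 182, 224], [0, 181, 224], [0, 183, 224], [0, 185, 226], [0, 178, 221], [40, 104, 120], [42, 85, 144]]
[[29, 49, 88], [31, 21, 25], [160, 81, 21], [161, 82, 23], [163, 82, 28], [165, 83, 27], [165, 85, 28], [167, 84, 28], [165, 84, 23], [168, 88, 33], [168, 87, 30], [124, 58, 11], [113, 55, 12], [39, 87, 145]]
[[22, 40, 68], [39, 85, 145], [12, 21, 173], [6, 15, 173], [13, 21, 174], [8, 24, 175], [15, 25, 177], [19, 25, 176], [17, 25, 177], [19, 25, 178], [20, 28, 179], [20, 27, 180], [43, 47, 101], [43, 88, 143]]
[[70, 71, 69], [24, 20, 22], [27, 26, 26], [28, 24, 24], [26, 24, 24], [31, 27, 28], [10, 10, 10], [16, 14, 16], [55, 75, 82], [72, 189, 227], [72, 188, 224], [72, 187, 224], [70, 186, 223], [73, 189, 225]]
[[75, 94, 101], [72, 188, 226], [72, 187, 223], [71, 187, 223], [72, 188, 224], [73, 189, 225], [49, 126, 152], [28, 79, 96], [36, 85, 103], [85, 88, 90], [79, 100, 111], [162, 78, 33], [159, 82, 38], [159, 82, 39]]
[[161, 78, 33], [158, 82, 38], [157, 81, 38], [157, 82, 39], [158, 81, 39], [159, 82, 39], [128, 67, 35], [67, 35, 14], [67, 33, 15], [84, 90, 93], [92, 89, 89], [66, 33, 7], [34, 37, 173], [35, 37, 167]]
[[37, 39, 175], [35, 38, 168], [36, 39, 169], [36, 38, 168], [33, 37, 168], [35, 40, 168], [37, 40, 169], [39, 44, 164], [12, 13, 70], [12, 13, 71], [85, 90, 91], [83, 87, 101], [16, 18, 71], [32, 33, 74]]
```

View pics/c1.png

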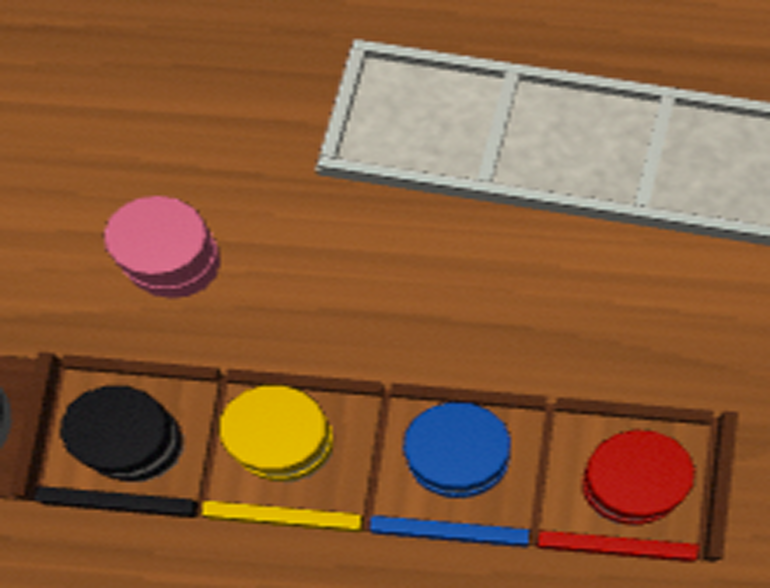

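View pics/c2.png

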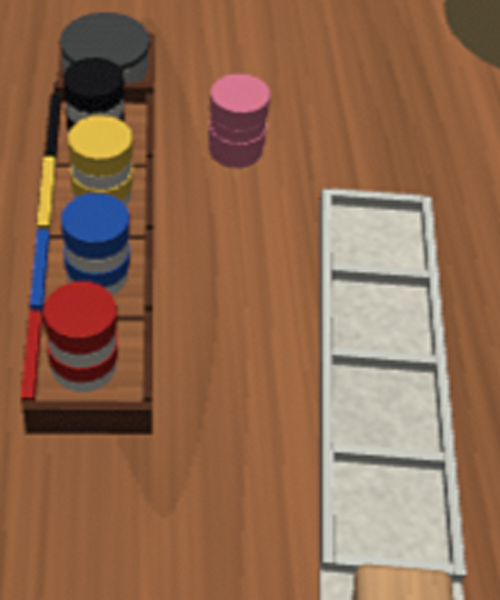

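```bash
cat > h.py <<'E'
import cv2,numpy as np
from cell import ctrl
def ray(P,uv):
    K,R,t=np.array(P["camera_matrix"]),np.array(P["R"]),np.array(P["t"])
    d=R.T@np.linalg.solve(K,[*uv,1]); return -R.T@t,d/np.linalg.norm(d)
def plane(P,uv,z):
    c,d=ray(P,uv); return c+d*(z-c[2])/d[2]
def tri(P,a,Q,b):
    c1,d1=ray(P,a);c2,d2=ray(Q,b)
    s=np.linalg.lstsq(np.c_[d1,-d2],c2-c1,rcond=None)[0]
    p,q=c1+s[0]*d1,c2+s[1]*d2; return (p+q)/2,np.linalg.norm(p-q)
def big(m,n=1):
    c,_=cv2.findContours(m.astype(np.uint8),cv2.RETR_EXTERNAL,cv2.CHAIN_APPROX_NONE)
    return sorted(c,key=cv2.contourArea)[::-1][:n]
E
python3 - <<'E'
from h import *
im={n:cv2.imread(f"pics/{n}0.png").astype(int) for n in("top","side")}
P={n:ctrl.camera_params(n) for n in im}
def masks(i,n):
    b,g,r=i[...,0],i[...,1],i[...,2]; top=n=="top"
    mk={"red":(r>150)&(g<60)&(b<60),"blue":(b>140)&(r<60)&(g<110),"yellow":(r>200)&(g>160)&(b<90)}
    k=(i.max(2)<40)&(i.min(2)>(19 if not top else 0)); mk["black"]=k; return mk
boxes={"top":{"black":(200,257,238,300),"yellow":(245,258,283,296),"blue":(297,264,334,302),"red":(348,274,386,310)},
"side":{"black":(276,150,308,172),"yellow":(280,174,312,200),"blue":(276,204,310,234),"red":(270,240,304,272)}}
for c in("black","yellow","blue","red"):
    uv={}
    for n in im:
        x0,y0,x1,y1=boxes[n][c]; m=np.zeros((480,640),np.uint8); m[y0:y1,x0:x1]=masks(im[n],n)[c][y0:y1,x0:x1]
        m=cv2.morphologyEx(m,cv2.MORPH_OPEN,np.ones((3,3)))
        h=cv2.convexHull(big(m)[0]); e=cv2.fitEllipse(h); uv[n]=e[0]
        print(c,n,np.round(e[0],1),np.round(e[1],1),end=' ')
    p,g=tri(P["top"],uv["top"],P["side"],uv["side"])
    print(np.round(p,4),round(g,4),np.round(plane(P["top"],uv["top"],.07),4))
for n,(x0,y0,x1,y1) in {"top":(270,130,475,225),"side":(375,195,450,365)}.items():
    i=im[n][y0:y1,x0:x1]
    print(n,[i[y,x].tolist() for y,x in ((35,100),)], [i[y,(x1-x0)//2].tolist() for y in range(10,75,2)])
E
```

```text
black top [218.  278.1] [30.8 31.5] black side [292.2 160.3] [14.9 23.4] [0.4536 0.1405 0.0688] 0.0057 [0.4505 0.1396 0.07  ]
yellow top [262.2 277. ] [28.5 29.2] yellow side [294.7 184.3] [16.2 24.2] [0.4598 0.0794 0.0681] 0.0039 [0.4575 0.0788 0.07  ]
blue top [315.  283.2] [28.9 29.4] blue side [292.6 216.5] [18.5 25.7] [0.4577 0.0056 0.068 ] 0.0037 [0.4555 0.0052 0.07  ]
red top [367.7 293.2] [29.1 29.6] red side [286.5 253.3] [21.5 27.8] [ 0.4504 -0.0681  0.0684] 0.0037 [ 0.4483 -0.0684  0.07  ]
top [[164, 178, 182]] [[35, 77, 129], [32, 72, 121], [33, 74, 124], [36, 80, 135], [44, 84, 141], [33, 73, 122], [33, 73, 123], [40, 78, 127], [177, 189, 187], [172, 182, 178], [79, 83, 83], [171, 187, 191], [167, 182, 186], [147, 157, 160], [174, 186, 185], [178, 189, 187], [180, 189, 187], [180, 190, 187], [179, 190, 187], [179, 188, 185], [179, 188, 187], [179, 190, 188], [178, 188, 187], [173, 185, 185], [164, 177, 179], [159, 172, 177], [163, 176, 181], [163, 177, 181], [164, 177, 182], [160, 174, 178], [181, 190, 187], [186, 195, 186], [74, 76, 79]]Traceback (most recent call last):
  File "<stdin>", line 21, in <module>
IndexError: index 100 is out of bounds for axis 1 with size 75
```

```bash
cat > rack.py <<'E'
from h import *
im={n:cv2.imread(f"pics/{n}0.png") for n in("top","side")}
P={n:ctrl.camera_params(n) for n in im}; C={}
for n,(x0,y0,x1,y1) in {"top":(270,130,475,225),"side":(375,195,450,365)}.items():
    i=cv2.resize(im[n][y0:y1,x0:x1],None,fx=4,fy=4,interpolation=cv2.INTER_CUBIC)
    f=cv2.GaussianBlur(i,(0,0),3).astype(int)
    w=((f[...,2]-f[...,1]<1)&(f[...,1]>150)).astype(np.uint8)
    w=cv2.morphologyEx(w,cv2.MORPH_CLOSE,np.ones((5,5)))
    cv2.imwrite(f"pics/w_{n}.png",w*255)
    c,h=cv2.findContours(w,cv2.RETR_CCOMP,cv2.CHAIN_APPROX_NONE)
    L=[]
    for k,hh in zip(c,h[0]):
        if hh[3]>=0 and cv2.contourArea(k)>2000:
            q=cv2.convexHull(k); M=cv2.moments(q); u=np.array([M["m10"],M["m01"]])/M["m00"]
            L.append(((u+.5)/4-.5+[x0,y0]).tolist()+[M["m00"]/16])
    L.sort(key=lambda a:a[0] if n=="top" else a[1]); C[n]=np.array(L); print(n,C[n].round(1).tolist())
if len(C["top"])==len(C["side"]):
  for a,b in zip(C["top"],C["side"]):
    p,g=tri(P["top"],a[:2],P["side"],b[:2]); print(p.round(4),round(g,4),plane(P["top"],a[:2],.018).round(4),plane(P["side"],b[:2],.018).round(4))
E
python3 rack.py; python3 -c "
import cv2,numpy as np
a=cv2.imread('pics/w_top.png');b=cv2.imread('pics/w_side.png')
a=cv2.resize(a,None,fx=.6,fy=.6);b=cv2.resize(b,None,fx=.8,fy=.8)
o=np.zeros((560,740,3),np.uint8);o[:a.shape[0],:a.shape[1]]=a;o[:b.shape[0],495:495+b.shape[1]]=b;cv2.imwrite('pics/w.png',o)"
```

```text
top [[304.6, 165.5, 1725.1], [349.2, 174.1, 1736.7], [394.0, 182.7, 1757.5], [439.3, 191.6, 1813.0]]
side [[405.9, 222.7, 1083.2], [407.4, 254.7, 1315.0], [409.2, 291.0, 1595.2], [411.2, 332.7, 1951.5]]
[0.6473 0.0399 0.0163] 0.0035 [0.6448 0.0396 0.018 ] [0.6487 0.0391 0.018 ]
[ 0.6395 -0.03    0.0164] 0.0035 [ 0.6371 -0.0301  0.018 ] [ 0.6409 -0.0306  0.018 ]
[ 0.6319 -0.0995  0.0162] 0.0035 [ 0.6294 -0.0994  0.018 ] [ 0.6332 -0.1002  0.018 ]
[ 0.624  -0.1693  0.0164] 0.0037 [ 0.6215 -0.1692  0.018 ] [ 0.6255 -0.1697  0.018 ]
```

View pics/w.png

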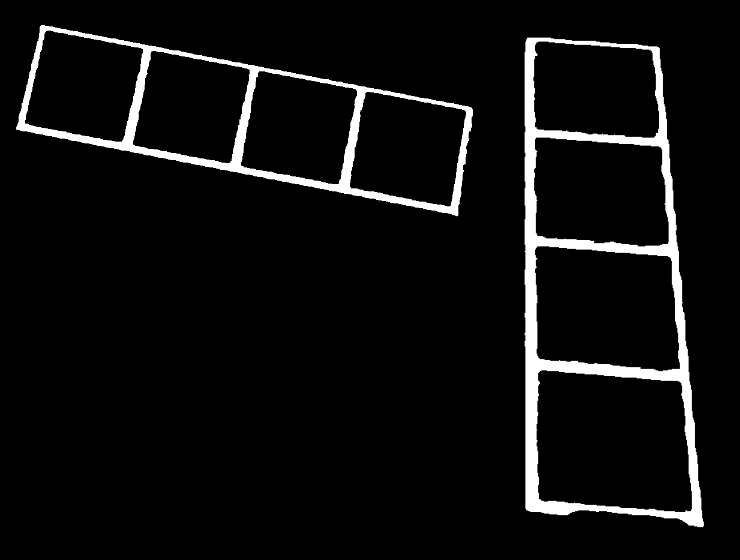

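The four compartment holes come out cleanly: pitch 70 mm, rack yaw −6.35°, rims at about 17 mm. The lid tops triangulate to about 68 mm. I'll turn the tool so its y lies along the rack x, and keep that yaw throughout.

```bash
python3 -m jog '[[-1,0,0,0,0,0,8.13],[-1,0,0,0,0,0,8.13],[-1,0,0,0,0,0,8.13],[-1,0,0,0,0,0,8.13],[-1,0,0,0,0,0,8.13],[-1,0,0,0,0,0,8.13],[-1,0,0,0,0,0,8.13],[-1,0,0,0,0,0,8.13],[-1,0,0,0,0,0,8.13],[-1,0,0,0,0,0,8.13],[-1,0,0,0,0,0,0]]'
cat >> h.py <<'E'
from scipy.spatial.transform import Rotation
B=dict(black=(.4520,.1400),yellow=(.4587,.0791),blue=(.4566,.0054),red=(.4494,-.0683))
D=dict(red=(.6460,.0397),blue=(.6383,-.0300),yellow=(.6307,-.0995),black=(.6228,-.1693))
def go(x,y,z):
    s=ctrl.read_state(); R=Rotation.from_euler("xyz",s["eef_rot"],degrees=True)
    print("t",round(s["t"],2),"pos",s["tool_pos"].round(4),"rpy",s["eef_rot"].round(2),"w",round(s["gripper_width"],4),"F",s["contact_force"].round(1))
    print("shift cm",(R.inv().apply(np.array([x,y,z])-s["tool_pos"])*100).round(2))
    Rt=Rotation.from_euler("xyz",[180,0,83.65],degrees=True); print("turn deg",(R.inv()*Rt).as_rotvec(degrees=True).round(2))
E
python3 -c "
from h import *
go(*B['black'],.2)"
```

```text
t: 1.2
tool_pos: [0.1363, 0.5068, 0.2309]
eef_rot: [-180.0, 0.0, 83.6]
contact_force: [0.7, 0.8, 0.0]
gripper_width: 0.0854
finger_force: 0.0
t 1.2 pos [0.1363 0.5068 0.2309] rpy [-1.7999e+02  4.0000e-02  8.3570e+01] w 0.0854 F [0.7 0.8 0. ]
shift cm [-32.92  35.48   3.11]
turn deg [-0.01  0.04 -0.08]
```

```bash
python3 -m jog '[[-1,-3.3,3.55,0.3,0,0,0],[-1,-3.3,3.55,0.3,0,0,0],[-1,-3.3,3.55,0.3,0,0,0],[-1,-3.3,3.55,0.3,0,0,0],[-1,-3.3,3.55,0.3,0,0,0],[-1,-3.3,3.55,0.3,0,0,0],[-1,-3.3,3.55,0.3,0,0,0],[-1,-3.3,3.55,0.3,0,0,0],[-1,-3.3,3.55,0.3,0,0,0],[-1,-3.2,3.5,0.3,0,0,0],[-1,0,0,0,0,0,0],[-1,0,0,0,0,0,0]]'
python3 -c "
from h import *
go(*B['black'],.2)
P=ctrl.camera_params('wrist');cv2.imwrite('pics/wr1.png',ctrl.snapshot('wrist')[:,:,::-1])
print(P)"
```

```text
t: 2.4
tool_pos: [0.4524, 0.1401, 0.2008]
eef_rot: [-179.9, 0.0, 83.7]
contact_force: [0.6, 0.8, -0.2]
gripper_width: 0.0853
finger_force: 0.0
t 2.4 pos [0.4524 0.1401 0.2008] rpy [-179.93    0.     83.69] w 0.0853 F [ 0.6  0.8 -0.2]
shift cm [-0.01 -0.04  0.08]
turn deg [-0.07  0.    0.04]
{'camera_matrix': array([[373.62339265,   0.        , 316.88745961],
       [  0.        , 373.62339265, 237.77320263],
       [  0.        ,   0.        ,   1.        ]]), 'R': array([[ 9.93991653e-01, -1.09454416e-01, -5.70283665e-04],
       [-1.04931610e-01, -9.54375171e-01,  2.79566432e-01],
       [-3.11440452e-02, -2.77826859e-01, -9.60126182e-01]]), 't': array([-0.43312094,  0.15446063,  0.40266322])}
```

View pics/wr1.png

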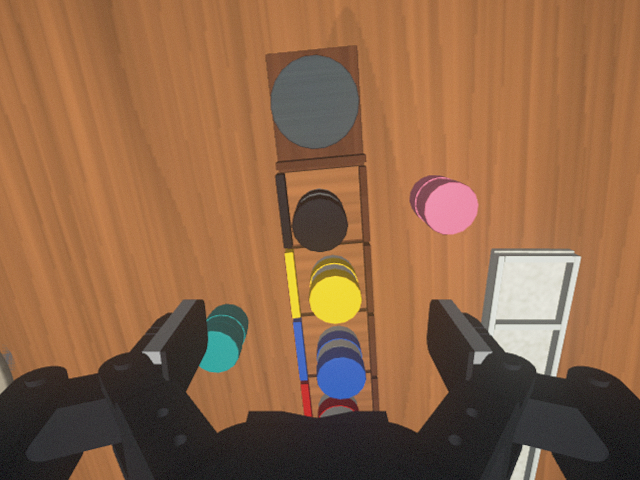

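The wrist view has the black lid at (320,222), yellow (335,297), blue (341,372) and the pink look-alike at (445,207), with the fingers in the foreground. I'll check these by casting rays.

```bash
python3 - <<'E'
from h import *
i=cv2.imread("pics/wr1.png").astype(int); P=ctrl.camera_params("wrist")
b,g,r=i[...,0],i[...,1],i[...,2]
for c,m,(x0,y0,x1,y1) in [("black",(i.max(2)<45),(291,188,350,252)),("yellow",(r>200)&(g>160)&(b<90),(300,255,370,330)),("blue",(b>140)&(r<90)&(g<120),(310,330,372,402))]:
    z=np.zeros((480,640),np.uint8); z[y0:y1,x0:x1]=m[y0:y1,x0:x1]
    z=cv2.morphologyEx(z,cv2.MORPH_OPEN,np.ones((5,5)))
    e=cv2.fitEllipse(cv2.convexHull(big(z)[0])); print(c,np.round(e[0],1),np.round(e[1],1),plane(P,e[0],.068).round(4),plane(P,e[0],.07).round(4))
w=(i.min(2)>150).astype(np.uint8)
z=cv2.convexHull(big(w[240:340,480:590])[0]).reshape(-1,2)+[480,240]
for p in (z[np.argmin(z.sum(1))],z[np.argmax(z[:,0]-z[:,1])]): print(p,plane(P,p,.018).round(4))
E
```

```text
Traceback (most recent call last):
IndexError: list index out of range
```

```bash
python3 - <<'E'
from h import *
i=cv2.imread("pics/wr1.png").astype(int); P=ctrl.camera_params("wrist")
b,g,r=i[...,0],i[...,1],i[...,2]
print([i[y,320].tolist() for y in range(185,256,5)],i[297,335],i[372,341])
for c,m,(x0,y0,x1,y1) in [("black",(i.max(2)<60),(291,188,350,254)),("yellow",(r>200)&(g>160)&(b<120),(300,255,370,330)),("blue",(b>140)&(r<110)&(g<130),(310,330,372,402))]:
    z=np.zeros((480,640),np.uint8); z[y0:y1,x0:x1]=m[y0:y1,x0:x1]
    z=cv2.morphologyEx(z,cv2.MORPH_OPEN,np.ones((5,5)))
    k=big(z)
    if not k: print(c,"none");continue
    e=cv2.fitEllipse(cv2.convexHull(k[0])); print(c,np.round(e[0],1),np.round(e[1],1),plane(P,e[0],.068).round(4),plane(P,e[0],.07).round(4))
w=(i.min(2)>150).astype(np.uint8)
z=cv2.convexHull(big(w[240:340,480:590])[0]).reshape(-1,2)+[480,240]
for p in (z[np.argmin(z.sum(1))],z[np.argmax(z[:,0]-z[:,1])]): print(p,plane(P,p,.018).round(4))
E
```

```text
[[79, 129, 191], [27, 37, 50], [31, 40, 57], [58, 60, 68], [60, 63, 72], [55, 59, 70], [58, 59, 71], [57, 60, 70], [50, 54, 64], [50, 57, 69], [52, 60, 74], [47, 56, 69], [48, 57, 73], [47, 57, 70], [71, 121, 180]] [ 58 218 241] [192 104  66]
black none
yellow [335.  299.5] [47.3 51.9] [0.4589 0.0799 0.068 ] [0.4589 0.0809 0.07  ]
blue [340.9 377.6] [41.5 48. ] [0.457  0.0061 0.068 ] [0.457  0.0076 0.07  ]
[499 256] [0.6131 0.0831 0.018 ]
[579 256] [0.6863 0.0751 0.018 ]
```

Wrist rays agree with my compromise positions to about 1 mm (yellow, blue and the display end). Descending on black.

```bash
python3 -m jog '[[-1,0,0,3,0,0,0],[-1,0,0,3,0,0,0],[-1,0,0,3,0,0,0],[-1,0,0,3,0,0,0],[-1,0,0,2.5,0,0,0],[-1,0,0,1.7,0,0,0],[-1,0,0,0,0,0,0],[1,0,0,0,0,0,0],[1,0,0,0,0,0,0],[1,0,0,0,0,0,0],[1,0,0,0,0,0,0],[1,0,0,0,0,0,0]]'; python3 -m jog '[[1,0,0,0,0,0,0],[1,0,0,0,0,0,0],[1,0,0,0,0,0,0]]'
```

```text
t: 3.65
tool_pos: [0.4531, 0.1412, 0.0409]
eef_rot: [179.9, -0.1, 83.7]
contact_force: [-1.5, 0.6, 6.1]
gripper_width: 0.0413
finger_force: 60.1
t: 3.95
tool_pos: [0.4531, 0.1412, 0.0409]
eef_rot: [179.9, -0.1, 83.7]
contact_force: [-0.6, -0.1, 6.3]
gripper_width: 0.0417
finger_force: 60.1
```

```bash
python3 -m jog '[[1,0,0,-0.5,0,0,0],[1,0,0,-1.5,0,0,0],[1,0,0,-2,0,0,0],[1,0,0,-2,0,0,0],[1,0,0,-2,0,0,0],[1,0,0,-1,0,0,0],[1,0,0,0,0,0,0]]'; python3 -c "
from h import *
cv2.imwrite('pics/s1.png',ctrl.snapshot('side')[100:400,200:500,::-1])
go(*D['black'],.13)"
```

```text
t: 4.65
tool_pos: [0.453, 0.1409, 0.1308]
eef_rot: [179.8, -0.1, 83.6]
contact_force: [-0.1, -0.2, -0.6]
gripper_width: 0.0413
finger_force: 60.8
t 4.7 pos [0.4524 0.1408 0.1294] rpy [ 1.7996e+02 -2.0000e-02  8.3640e+01] w 0.0416 F [ 0.2 -0.8 -1.3]
shift cm [-28.93  20.37  -0.05]
turn deg [ 0.04 -0.02 -0.01]
```

View pics/s1.png

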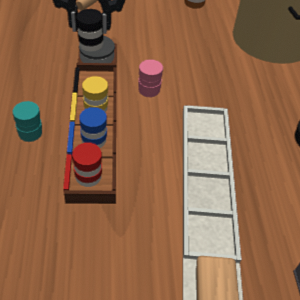

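The black jar at (90,25) hangs upright in the gripper. Carrying it across.

```bash
python3 -m jog '[[1,-1.4,1,0,0,0,0],[1,-2.8,2,0,0,0,0],[1,-2.9,2,0,0,0,0],[1,-2.9,2.1,0,0,0,0],[1,-2.9,2.1,0,0,0,0],[1,-2.9,2.1,0,0,0,0],[1,-2.9,2.1,0,0,0,0],[1,-2.9,2,0,0,0,0],[1,-2.9,2,0,0,0,0],[1,-2.8,2,0,0,0,0],[1,-1.6,1,0,0,0,0],[1,0,0,0,0,0,0]]'; python3 -m jog '[[1,0,0,2,0,0,0],[1,0,0,2,0,0,0],[1,0,0,2,0,0,0],[1,0,0,1.5,0,0,0],[1,0,0,0,0,0,0],[1,0,0,0,0,0,0]]'; python3 -c "
from h import *
go(*D['black'],.035)"
```

```text
t: 5.9
tool_pos: [0.6226, -0.1712, 0.1267]
eef_rot: [-179.8, -0.0, 83.5]
contact_force: [-0.3, 1.4, -1.0]
gripper_width: 0.0414
finger_force: 61.0
t: 6.5
tool_pos: [0.623, -0.1687, 0.0544]
eef_rot: [-180.0, -0.0, 83.7]
contact_force: [0.2, -0.6, 0.2]
gripper_width: 0.0413
finger_force: 61.0
t 6.5 pos [ 0.623  -0.1687  0.0544] rpy [-1.7998e+02 -1.0000e-02  8.3660e+01] w 0.0413 F [ 0.2 -0.6  0.2]
shift cm [-0.07 -0.01  1.94]
turn deg [-0.02 -0.01  0.01]
```

```bash
python3 -m jog '[[1,0,0,1,0,0,0],[1,0,0,0.7,0,0,0],[1,0,0,0,0,0,0],[1,0,0,0,0,0,0]]';python3 -m jog '[[1,0,0,0.2,0,0,0],[1,0,0,0,0,0,0],[1,0,0,0,0,0,0]]'
```

```text
t: 6.9
tool_pos: [0.6229, -0.169, 0.0371]
eef_rot: [-180.0, -0.0, 83.6]
contact_force: [-0.5, 0.2, -1.1]
gripper_width: 0.0416
finger_force: 61.0
t: 7.2
tool_pos: [0.6231, -0.1691, 0.0354]
eef_rot: [180.0, -0.0, 83.6]
contact_force: [0.4, 0.6, -1.2]
gripper_width: 0.0413
finger_force: 61.0
```

```bash
python3 -m jog '[[1,0,0,0.15,0,0,0],[1,0,0,0,0,0,0],[1,0,0,0,0,0,0]]';python3 -m jog '[[1,0,0,0.15,0,0,0],[1,0,0,0,0,0,0],[1,0,0,0,0,0,0]]'
```

```text
t: 7.5
tool_pos: [0.6233, -0.1691, 0.0349]
eef_rot: [179.9, 0.0, 83.6]
contact_force: [-3.1, 0.6, 6.3]
gripper_width: 0.0413
finger_force: 61.5
t: 7.8
tool_pos: [0.6234, -0.1692, 0.0349]
eef_rot: [179.9, 0.0, 83.6]
contact_force: [-5.9, 2.2, 12.4]
gripper_width: 0.0416
finger_force: 62.4
```

Contact at TCP 34.9 mm, as predicted. Release and retreat.

```bash
python3 -m jog '[[1,0,0,-0.2,0,0,0],[-1,0,0,0,0,0,0],[-1,0,0,0,0,0,0],[-1,0,0,0,0,0,0],[-1,0,0,0,0,0,0],[-1,0,0,0,0,0,0],[-1,0,0,0,0,0,0],[-1,0,0,-1.5,0,0,0],[-1,0,0,-3,0,0,0],[-1,0,0,-3,0,0,0],[-1,0,0,-2.5,0,0,0],[-1,0,0,0,0,0,0]]'; python3 -c "
from h import *
go(*B['yellow'],.135)"
```

```text
t: 9.0
tool_pos: [0.6252, -0.1697, 0.1409]
eef_rot: [179.4, 0.1, 83.6]
contact_force: [0.1, -0.5, 1.0]
gripper_width: 0.0851
finger_force: 0.0
t 9.0 pos [ 0.6252 -0.1697  0.1409] rpy [1.7945e+02 1.1000e-01 8.3650e+01] w 0.0851 F [ 0.1 -0.5  1. ]
shift cm [ 22.89 -19.3    0.36]
turn deg [ 0.55  0.11 -0.  ]
```

```bash
python3 -m jog '[[-1,2.5,-2.1,0,0,0,0],[-1,2.6,-2.2,0,0,0,0],[-1,2.6,-2.2,0,0,0,0],[-1,2.6,-2.2,0,0,0,0],[-1,2.6,-2.2,0,0,0,0],[-1,2.6,-2.2,0,0,0,0],[-1,2.6,-2.2,0,0,0,0],[-1,2.6,-2.2,0,0,0,0],[-1,2.1,-1.8,0,0,0,0],[-1,0,0,0,0,0,0],[-1,0,0,0,0,0,0]]'; python3 -c "
from h import *
cv2.imwrite('pics/t1.png',cv2.resize(ctrl.snapshot('top')[100:340,180:540,::-1],None,fx=2,fy=2))
go(*B['yellow'],.039)"
```

```text
t: 10.1
tool_pos: [0.4563, 0.0791, 0.1344]
eef_rot: [180.0, 0.0, 83.7]
contact_force: [0.6, -0.5, -0.4]
gripper_width: 0.0855
finger_force: 0.0
t 10.15 pos [0.4566 0.0787 0.1344] rpy [1.7998e+02 1.0000e-02 8.3650e+01] w 0.085 F [ 0.4 -0.8  0.5]
shift cm [0.07 0.2  9.54]
turn deg [0.02 0.01 0.  ]
```

View pics/t1.png

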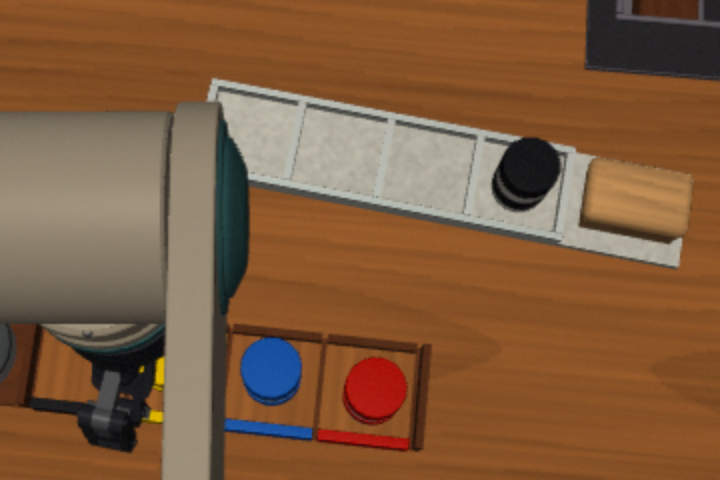

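The black jar at (525,172) stands in the rightmost compartment. Next, yellow.

```bash
python3 -m jog '[[-1,0.1,0.2,2,0,0,0],[-1,0,0,3,0,0,0],[-1,0,0,2.5,0,0,0],[-1,0,0,1.9,0,0,0],[-1,0,0,0,0,0,0],[-1,0,0,0,0,0,0],[1,0,0,0,0,0,0],[1,0,0,0,0,0,0],[1,0,0,0,0,0,0],[1,0,0,0,0,0,0],[1,0,0,0,0,0,0],[1,0,0,0,0,0,0]]'; python3 -m jog '[[1,0,0,0,0,0,0],[1,0,0,-0.5,0,0,0],[1,0,0,-1.5,0,0,0],[1,0,0,-2,0,0,0],[1,0,0,-2,0,0,0],[1,0,0,-2,0,0,0],[1,0,0,-1,0,0,0],[1,0,0,0,0,0,0],[1,0,0,0,0,0,0]]'; python3 -c "
from h import *
go(*D['yellow'],.13)"
```

```text
t: 11.35
tool_pos: [0.4592, 0.0798, 0.0415]
eef_rot: [179.9, -0.0, 83.6]
contact_force: [-0.9, -0.0, 6.4]
gripper_width: 0.0414
finger_force: 60.2
t: 12.25
tool_pos: [0.4581, 0.0797, 0.1294]
eef_rot: [-179.9, 0.0, 83.6]
contact_force: [0.2, 0.7, -2.1]
gripper_width: 0.0409
finger_force: 60.9
t 12.25 pos [0.4581 0.0797 0.1294] rpy [-1.7994e+02  1.0000e-02  8.3650e+01] w 0.0409 F [ 0.2  0.7 -2.1]
shift cm [-15.9   19.13  -0.08]
turn deg [-0.06  0.01 -0.  ]
```

```bash
python3 -m jog '[[1,-1,1.2,0,0,0,0],[1,-2,2.4,0,0,0,0],[1,-2.1,2.6,0,0,0,0],[1,-2.2,2.6,0,0,0,0],[1,-2.2,2.6,0,0,0,0],[1,-2.2,2.6,0,0,0,0],[1,-2.1,2.5,0,0,0,0],[1,-1.5,1.9,0,0,0,0],[1,-0.6,0.7,0,0,0,0],[1,0,0,0,0,0,0],[1,0,0,0,0,0,0]]'; python3 -m jog '[[1,0,0,2,0,0,0],[1,0,0,2.5,0,0,0],[1,0,0,2,0,0,0],[1,0,0,1.5,0,0,0],[1,0,0,0.7,0,0,0],[1,0,0,0,0,0,0],[1,0,0,0,0,0,0]]'; python3 -c "
from h import *
go(*D['yellow'],.0355)"
```

```text
t: 13.35
tool_pos: [0.6302, -0.0991, 0.1295]
eef_rot: [-179.9, -0.0, 83.7]
contact_force: [0.2, 0.5, -1.7]
gripper_width: 0.0415
finger_force: 61.0
t: 14.05
tool_pos: [0.6313, -0.0994, 0.0445]
eef_rot: [179.9, 0.0, 83.7]
contact_force: [-0.3, 0.0, -0.6]
gripper_width: 0.0413
finger_force: 61.1
t 14.05 pos [ 0.6313 -0.0994  0.0445] rpy [1.799e+02 1.000e-02 8.366e+01] w 0.0413 F [-0.3  0.  -0.6]
shift cm [-0.02 -0.06  0.9 ]
turn deg [0.1  0.01 0.01]
```

```bash
python3 -m jog '[[1,0,0,0.5,0,0,0],[1,0,0,0.3,0,0,0],[1,0,0,0.1,0,0,0],[1,0,0,0,0,0,0],[1,0,0,0,0,0,0]]'; python3 -m jog '[[1,0,0,0.1,0,0,0],[1,0,0,0,0,0,0],[1,0,0,0,0,0,0]]'
```

```text
t: 14.55
tool_pos: [0.6312, -0.0996, 0.0355]
eef_rot: [179.9, 0.0, 83.6]
contact_force: [-2.6, 0.9, 6.3]
gripper_width: 0.0412
finger_force: 61.7
t: 14.85
tool_pos: [0.6313, -0.0996, 0.0354]
eef_rot: [179.9, 0.0, 83.6]
contact_force: [-4.2, 0.7, 9.6]
gripper_width: 0.0414
finger_force: 62.4
```

Seated. Release, then go over to blue.

```bash
python3 -m jog '[[1,0,0,-0.2,0,0,0],[-1,0,0,0,0,0,0],[-1,0,0,0,0,0,0],[-1,0,0,0,0,0,0],[-1,0,0,0,0,0,0],[-1,0,0,0,0,0,0],[-1,0,0,0,0,0,0],[-1,0,0,-1.5,0,0,0],[-1,0,0,-3,0,0,0],[-1,0,0,-3,0,0,0],[-1,0,0,-2.5,0,0,0],[-1,0,0,0,0,0,0]]'; python3 -c "
from h import *
go(*B['blue'],.135)"
```

```text
t: 16.05
tool_pos: [0.633, -0.0999, 0.1418]
eef_rot: [179.4, 0.1, 83.6]
contact_force: [0.5, 0.4, 1.1]
gripper_width: 0.0854
finger_force: 0.0
t 16.05 pos [ 0.633  -0.0999  0.1418] rpy [1.7944e+02 5.0000e-02 8.3650e+01] w 0.0854 F [0.5 0.4 1.1]
shift cm [  8.51 -18.7    0.49]
turn deg [ 0.56  0.05 -0.  ]
```

```bash
python3 -m jog '[[-1,1,-2,0,0,0,0],[-1,1,-2.3,0,0,0,0],[-1,1.1,-2.4,0,0,0,0],[-1,1.1,-2.4,0,0,0,0],[-1,1.1,-2.4,0,0,0,0],[-1,1.1,-2.4,0,0,0,0],[-1,1.1,-2.4,0,0,0,0],[-1,1.1,-2.2,0,0,0,0],[-1,0,0,0,0,0,0],[-1,0,0,0,0,0,0]]'; python3 -c "
from h import *
go(*B['blue'],.039)"
```

```text
t: 17.05
tool_pos: [0.4564, 0.0066, 0.1355]
eef_rot: [180.0, 0.0, 83.7]
contact_force: [-0.1, 0.4, -0.1]
gripper_width: 0.0856
finger_force: 0.0
t 17.05 pos [0.4564 0.0066 0.1355] rpy [179.95   0.    83.67] w 0.0856 F [-0.1  0.4 -0.1]
shift cm [-0.11  0.02  9.65]
turn deg [0.05 0.   0.02]
```

```bash
python3 -m jog '[[-1,-0.1,0,2,0,0,0],[-1,0,0,3,0,0,0],[-1,0,0,2.5,0,0,0],[-1,0,0,2,0,0,0],[-1,0,0,0,0,0,0],[-1,0,0,0,0,0,0],[1,0,0,0,0,0,0],[1,0,0,0,0,0,0],[1,0,0,0,0,0,0],[1,0,0,0,0,0,0],[1,0,0,0,0,0,0],[1,0,0,0,0,0,0]]'; python3 -m jog '[[1,0,0,0,0,0,0],[1,0,0,-0.5,0,0,0],[1,0,0,-1.5,0,0,0],[1,0,0,-2,0,0,0],[1,0,0,-2,0,0,0],[1,0,0,-2,0,0,0],[1,0,0,-1,0,0,0],[1,0,0,0,0,0,0],[1,0,0,0,0,0,0]]'; python3 -c "
from h import *
go(*D['blue'],.13)"
```

```text
t: 18.25
tool_pos: [0.4571, 0.0054, 0.0415]
eef_rot: [179.9, -0.0, 83.6]
contact_force: [-1.2, 1.0, 6.5]
gripper_width: 0.0416
finger_force: 60.1
t: 19.15
tool_pos: [0.4559, 0.0055, 0.1294]
eef_rot: [-179.9, -0.0, 83.6]
contact_force: [-0.5, 0.7, -1.4]
gripper_width: 0.0409
finger_force: 60.9
t 19.15 pos [0.4559 0.0055 0.1294] rpy [-179.93   -0.     83.64] w 0.0409 F [-0.5  0.7 -1.4]
shift cm [-1.51 18.52 -0.08]
turn deg [-0.07 -0.   -0.01]
```

```bash
python3 -m jog '[[1,-0.1,1.2,0,0,0,0],[1,-0.2,2.3,0,0,0,0],[1,-0.2,2.5,0,0,0,0],[1,-0.2,2.5,0,0,0,0],[1,-0.2,2.5,0,0,0,0],[1,-0.2,2.5,0,0,0,0],[1,-0.2,2.4,0,0,0,0],[1,-0.1,1.8,0,0,0,0],[1,-0.1,0.8,0,0,0,0],[1,0,0,0,0,0,0],[1,0,0,0,0,0,0]]'; python3 -m jog '[[1,0,0,2,0,0,0],[1,0,0,2.5,0,0,0],[1,0,0,2,0,0,0],[1,0,0,1.5,0,0,0],[1,0,0,0.7,0,0,0],[1,0,0,0,0,0,0],[1,0,0,0,0,0,0]]'; python3 -c "
from h import *
go(*D['blue'],.0355)"
```

```text
t: 20.25
tool_pos: [0.6377, -0.0297, 0.1294]
eef_rot: [-179.9, -0.0, 83.6]
contact_force: [-0.5, -0.6, -1.2]
gripper_width: 0.0416
finger_force: 61.1
t: 20.95
tool_pos: [0.639, -0.0299, 0.0445]
eef_rot: [179.9, -0.0, 83.6]
contact_force: [0.5, 0.0, -1.6]
gripper_width: 0.0412
finger_force: 61.1
t 20.95 pos [ 0.639  -0.0299  0.0445] rpy [ 1.799e+02 -1.000e-02  8.364e+01] w 0.0412 F [ 0.5  0.  -1.6]
shift cm [-0.02 -0.07  0.9 ]
turn deg [ 0.1  -0.01 -0.01]
```

```bash
python3 -m jog '[[1,0,0,0.5,0,0,0],[1,0,0,0.3,0,0,0],[1,0,0,0.1,0,0,0],[1,0,0,0,0,0,0],[1,0,0,0,0,0,0]]'; python3 -m jog '[[1,0,0,0.1,0,0,0],[1,0,0,0,0,0,0],[1,0,0,0,0,0,0]]'
```

```text
t: 21.45
tool_pos: [0.639, -0.0299, 0.0355]
eef_rot: [179.9, -0.0, 83.6]
contact_force: [-3.1, -0.3, 6.0]
gripper_width: 0.0411
finger_force: 61.7
t: 21.75
tool_pos: [0.639, -0.0299, 0.0355]
eef_rot: [179.9, -0.0, 83.6]
contact_force: [-5.2, 0.7, 10.7]
gripper_width: 0.0416
finger_force: 62.4
```

```bash
python3 -m jog '[[1,0,0,-0.2,0,0,0],[-1,0,0,0,0,0,0],[-1,0,0,0,0,0,0],[-1,0,0,0,0,0,0],[-1,0,0,0,0,0,0],[-1,0,0,0,0,0,0],[-1,0,0,0,0,0,0],[-1,0,0,-1.5,0,0,0],[-1,0,0,-3,0,0,0],[-1,0,0,-3,0,0,0],[-1,0,0,-2.5,0,0,0],[-1,0,0,0,0,0,0]]'; python3 -c "
from h import *
go(*B['red'],.135)"
```

```text
t: 22.95
tool_pos: [0.6408, -0.0301, 0.1418]
eef_rot: [179.4, -0.0, 83.6]
contact_force: [0.5, 0.8, 1.0]
gripper_width: 0.0857
finger_force: 0.0
t 22.95 pos [ 0.6408 -0.0301  0.1418] rpy [ 1.7944e+02 -1.0000e-02  8.3640e+01] w 0.0857 F [0.5 0.8 1. ]
shift cm [ -5.91 -18.6    0.5 ]
turn deg [ 0.56 -0.01 -0.01]
```

```bash
python3 -m jog '[[-1,-0.7,-2,0,0,0,0],[-1,-0.8,-2.3,0,0,0,0],[-1,-0.8,-2.4,0,0,0,0],[-1,-0.8,-2.4,0,0,0,0],[-1,-0.7,-2.4,0,0,0,0],[-1,-0.7,-2.4,0,0,0,0],[-1,-0.7,-2.3,0,0,0,0],[-1,-0.7,-2.2,0,0,0,0],[-1,0,0,0,0,0,0],[-1,0,0,0,0,0,0]]'; python3 -c "
from h import *
go(*B['red'],.039)"
```

```text
t: 23.95
tool_pos: [0.4492, -0.0682, 0.1355]
eef_rot: [179.9, -0.0, 83.6]
contact_force: [0.4, 1.0, 0.8]
gripper_width: 0.0856
finger_force: 0.0
t 23.95 pos [ 0.4492 -0.0682  0.1355] rpy [ 1.7995e+02 -1.0000e-02  8.3620e+01] w 0.0856 F [0.4 1.  0.8]
shift cm [-0.01  0.01  9.65]
turn deg [ 0.05 -0.01 -0.03]
```

```bash
python3 -m jog '[[-1,0,0,2,0,0,0],[-1,0,0,3,0,0,0],[-1,0,0,2.5,0,0,0],[-1,0,0,2,0,0,0],[-1,0,0,0,0,0,0],[-1,0,0,0,0,0,0],[1,0,0,0,0,0,0],[1,0,0,0,0,0,0],[1,0,0,0,0,0,0],[1,0,0,0,0,0,0],[1,0,0,0,0,0,0],[1,0,0,0,0,0,0]]'; python3 -m jog '[[1,0,0,0,0,0,0],[1,0,0,-0.5,0,0,0],[1,0,0,-1.5,0,0,0],[1,0,0,-2,0,0,0],[1,0,0,-2,0,0,0],[1,0,0,-2,0,0,0],[1,0,0,-1,0,0,0],[1,0,0,0,0,0,0],[1,0,0,0,0,0,0]]'; python3 -c "
from h import *
go(*D['red'],.13)"
```

```text
t: 25.15
tool_pos: [0.4498, -0.0683, 0.0415]
eef_rot: [179.9, 0.0, 83.6]
contact_force: [-1.4, -0.4, 6.3]
gripper_width: 0.0409
finger_force: 60.2
t: 26.05
tool_pos: [0.4487, -0.0681, 0.1294]
eef_rot: [-179.9, -0.0, 83.6]
contact_force: [-0.0, 0.1, -2.1]
gripper_width: 0.0409
finger_force: 60.9
t 26.05 pos [ 0.4487 -0.0681  0.1294] rpy [-1.7993e+02 -1.0000e-02  8.3640e+01] w 0.0409 F [-0.   0.1 -2.1]
shift cm [12.89 18.41 -0.08]
turn deg [-0.07 -0.01 -0.01]
```

```bash
python3 -m jog '[[1,0.8,1.2,0,0,0,0],[1,1.6,2.3,0,0,0,0],[1,1.7,2.5,0,0,0,0],[1,1.8,2.5,0,0,0,0],[1,1.8,2.5,0,0,0,0],[1,1.7,2.5,0,0,0,0],[1,1.6,2.4,0,0,0,0],[1,1.3,1.8,0,0,0,0],[1,0.6,0.7,0,0,0,0],[1,0,0,0,0,0,0],[1,0,0,0,0,0,0]]'; python3 -m jog '[[1,0,0,2,0,0,0],[1,0,0,2.5,0,0,0],[1,0,0,2,0,0,0],[1,0,0,1.5,0,0,0],[1,0,0,0.7,0,0,0],[1,0,0,0,0,0,0],[1,0,0,0,0,0,0]]'; python3 -c "
from h import *
go(*D['red'],.0355)"
```

```text
t: 27.15
tool_pos: [0.6454, 0.0393, 0.1294]
eef_rot: [-179.9, 0.0, 83.6]
contact_force: [-0.9, -0.1, -0.5]
gripper_width: 0.0416
finger_force: 61.1
t: 27.85
tool_pos: [0.6468, 0.0395, 0.0445]
eef_rot: [179.9, -0.0, 83.6]
contact_force: [0.2, 0.5, -1.2]
gripper_width: 0.0414
finger_force: 61.1
t 27.85 pos [0.6468 0.0395 0.0445] rpy [ 1.799e+02 -1.000e-02  8.363e+01] w 0.0414 F [ 0.2  0.5 -1.2]
shift cm [ 0.01 -0.08  0.9 ]
turn deg [ 0.1  -0.01 -0.02]
```

```bash
python3 -m jog '[[1,0,0,0.5,0,0,0],[1,0,0,0.3,0,0,0],[1,0,0,0.1,0,0,0],[1,0,0,0,0,0,0],[1,0,0,0,0,0,0]]'; python3 -m jog '[[1,0,0,0.1,0,0,0],[1,0,0,0,0,0,0],[1,0,0,0,0,0,0]]'
```

```text
t: 28.35
tool_pos: [0.6467, 0.0397, 0.0355]
eef_rot: [179.9, -0.0, 83.6]
contact_force: [-2.7, -0.5, 6.2]
gripper_width: 0.0412
finger_force: 61.7
t: 28.65
tool_pos: [0.6468, 0.0398, 0.0355]
eef_rot: [179.9, -0.0, 83.6]
contact_force: [-5.0, -0.5, 10.4]
gripper_width: 0.0415
finger_force: 62.4
```

```bash
python3 -m jog '[[1,0,0,-0.2,0,0,0],[-1,0,0,0,0,0,0],[-1,0,0,0,0,0,0],[-1,0,0,0,0,0,0],[-1,0,0,0,0,0,0],[-1,0,0,0,0,0,0],[-1,0,0,0,0,0,0],[-1,0,0,-1.5,0,0,0],[-1,0,0,-3,0,0,0],[-1,0,0,-4,0,0,0],[-1,0,0,-4,0,0,0],[-1,0,0,-4,0,0,0]]'; python3 -m jog '[[-1,2,-4.5,0,0,0,0],[-1,2,-4.5,0,0,0,0],[-1,4,-4,0,0,0,0],[-1,4,-4,0,0,0,0],[-1,4,-4,0,0,0,0],[-1,4,-3.5,0,0,0,0],[-1,4,-3.5,0,0,0,0],[-1,4,-3.5,0,0,0,0],[-1,4,-2.5,0,0,0,0],[-1,3,-2,0,0,0,0],[-1,0,0,0,0,0,0],[-1,0,0,0,0,0,0]]'; python3 -c "
from h import *
t=ctrl.snapshot('top')[:,:,::-1];s=ctrl.snapshot('side')[:,:,::-1]
cv2.imwrite('pics/tf.png',t);cv2.imwrite('pics/sf.png',s)
a=cv2.resize(t[110:250,250:540],None,fx=2,fy=2);b=cv2.resize(s[170:440,360:460],None,fx=2,fy=2)
o=np.zeros((560,790,3),np.uint8);o[:280,:580]=a;o[:540,585:785]=b;cv2.imwrite('pics/f.png',o)"
```

```text
t: 29.85
tool_pos: [0.6461, 0.0397, 0.2035]
eef_rot: [179.9, -0.0, 83.6]
contact_force: [0.5, -0.2, -0.7]
gripper_width: 0.0857
finger_force: 0.0
t: 31.05
tool_pos: [0.3446, 0.4046, 0.2013]
eef_rot: [180.0, -0.0, 83.7]
contact_force: [-0.4, 0.0, 1.2]
gripper_width: 0.0854
finger_force: 0.0
```

View pics/f.png

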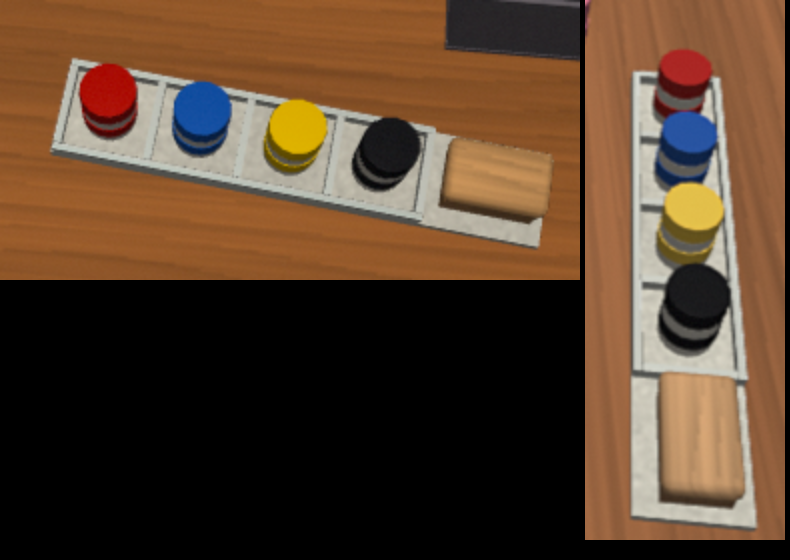

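All four stand upright, red (108,98), blue (202,117), yellow (296,133), black (386,152), one per compartment in mirrored order. I'll do a numeric check and then hand in.

```bash
python3 - <<'E'
from h import *
P={n:ctrl.camera_params(n) for n in("top","side")}; I={n:cv2.imread(f"pics/{n[0]}f.png").astype(int) for n in P}
R={"top":(270,130,475,225),"side":(375,180,450,365)}; ok=True
for c in("red","blue","yellow"):
    uv=[]
    for n in P:
        i=I[n];b,g,r=i[...,0],i[...,1],i[...,2]; x0,y0,x1,y1=R[n]
        m={"red":(r>140)&(g<60)&(b<60),"blue":(b>135)&(r<60)&(g<110),"yellow":(r>200)&(g>160)&(b<90)}[c]
        z=np.zeros((480,640),np.uint8); z[y0:y1,x0:x1]=m[y0:y1,x0:x1]
        z=cv2.morphologyEx(z,cv2.MORPH_OPEN,np.ones((3,3)))
        uv.append(cv2.fitEllipse(cv2.convexHull(big(z)[0]))[0])
    p,_=tri(P["top"],uv[0],P["side"],uv[1]); d=p[:2]-D[c]; print(c,p.round(4),"off mm",(d*1000).round(1)); ok&=abs(d).max()<.008
if ok: print(ctrl.close_job())
E
```

```text
red [0.647  0.04   0.0624] off mm [1.  0.3]
blue [ 0.6391 -0.0302  0.0625] off mm [ 0.8 -0.2]
yellow [ 0.6309 -0.1006  0.063 ] off mm [ 0.2 -1.1]
the job is handed in; nothing more can be done
None
```

All four jars stand upright in the display rack in mirrored order and the job is handed in: red, blue and yellow measured about 1 mm from their compartment centres, and black was checked by eye in the pictures.

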